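# Laser off, then bed the lens barrel in the V-block and hold it down

## Robot

A 7-joint arm with a two-finger parallel gripper is mounted at the origin on the work surface. World frame = base frame: x ahead of the robot, y to its left, z up, the work surface at z = 0. Lengths are in m, angles in rad, forces in N, time in s.
With the tool pointing down it reaches from about 0.35 to 0.9 m from the base axis. Payload 8.1 kg.
Tool frame: the origin (TCP) lies on the centre line of the jaws, within the pads' length; the fingertips stand 14 mm ahead of it and the grasp point (between the pads) lies 5 mm behind it; z points along the fingers, y is the direction in which the jaws open and shut (so a half turn about z gives the same grasp; the last joint's range is limited). The gripper opens to 92 mm and grips with 3 to 60 N. Pads are 19 mm wide; open, the fingers measure 130 mm over their backs; the gripper's body (75 mm by 190 mm) begins 47 mm behind the grasp point.
Start: joints at [-1.413, 0.434, 0.025, 1.573, -0.012, 1.134, -0.075], TCP at [0.161, 0.604, 0.241] pointing down, gripper open.
Joint ranges: [-2.62, 2.62], [-0.44, 2.09], [-1.27, 1.32], [0.08, 2.57], [-1.32, 4.46], [0.12, 2], [-2.74, 2.74]. Speed limits (rad/s): [2.22, 2.22, 3.01, 3.01, 3.14, 3.14, 3.14].

## Interface

Orientations are given as a rotation vector (axis times angle).
In Python, from cell import observe, eyes, arm gives the robot as it stands.
- The arm moves only by the tool step_arm, never from a script. Its argument "series" is a list that holds one entry, the list of rows, each a list of 5 numbers: the finger opening in m, from 0 to 0.0918, then the shift along the world's x, y, z in m, then the turn about the world's z in degrees. In form: [[[hand, dx, dy, dz, spin], ...]]. A call has 1 to 20 rows; each row is the pose to reach, as a shift and turn from the pose measured when the call began; what a row does not reach only later rows make up. A row lasts 1/12 s, in which the tool goes at most 41.7 mm and 7.16 degrees, less where a joint would pass 70% of its speed; a pose out of reach is approached as far as the arm can. A call with a gripper value outside its range is refused whole. The fingers move at their own pace and stop on an object; "squeeze" is the grip in N (left out, the last holds). Time passes only in rows, so rows that repeat a pose let the fingers close. It gives the time, the measured TCP pose, the force and the opening at its end, in the units of the state.
- observe(): the state, without advancing time (a new reading comes with each control period).
- eyes.get_image(name): name is "scene" or "top"; returns (picture, depth): 420x560x3 uint8, red, green, blue; 420x560 float32, m along the optical axis (not along the pixel's ray), 0 where there is no reading.
- eyes.camera_params(name): a dict with "intrinsics" (3x3 intrinsics, pixels), "distortion" ([k1, k2, p1, p2, k3] as OpenCV has them; the pictures are not rectified), "position" and "attitude" of the camera in the world. Camera axes: x right, y down, z forward; pixel columns grow to the right and rows downward; lengths in m; the calibration is good to about 2 mm. A picture is of the moment at which its call begins. camera_params takes no time and is no camera call.
- arm.sign_off(): hands the job in, once; it reports no verdict.
The state is a dict: "clock": time; "joints": joint angles; "dq": joint speeds; "joint_efforts": joint torques, N m; "position": TCP position; "ee_rot": TCP orientation; "force": force on the tool from outside, world axes, zero at the start; "ft_torque": the same for the moment, N m; "width": opening from 0.0 (shut) to 1.0 (fully open).
Only numpy, scipy, OpenCV 4.12 (cv2) and the standard library are available. Lean on these libraries where they do the work, as an engineer would, in place of code of your own. Each camera call takes 0.05 s, during which the arm holds its last target.

## Task

Switch the laser off first, by flipping the toggle on top of its box over to its other side, away from the screen. Then pick up the longer of the two lens barrels, lay it in the V-block on the optical rail, in line with the groove and centred along it, so that it beds on both sloping faces. Finish while still holding it there, pressed down into the V with about 10 N and never hard, so that I can bolt the clamp strap over it; leave the short barrel, the strap and its screws where they are.

Things in the scene. Friction and masses are not known exactly. Their poses are not given: they have to be found in the camera images.
- lens: The longer lens barrel, the one to handle: black cylinder, 46 mm in diameter, 90 mm long, glass in both ends and a thin bright ring 8 mm from each end; the ends are alike. 0.2 to 0.3 kg. Origin at its centre; x along its axis. It starts level in a low wooden trough, its axis 32.5 mm above the bench. Its turn about its own axis does not matter.
- rest_long: Wooden trough, fixed to the bench, in which the long barrel lies: 40 mm long, 38 mm wide (narrower than the barrel), 15 mm high at its two edges, so fingers pass down on either side of it. Origin on the bench under its centre, x along the trough, z up.
- short_lens: Bystander: the shorter lens barrel, 46 mm in diameter and 50 mm long, otherwise alike, lying in an equal trough. Origin at its centre, x along its axis.
- strap: Bystander: bright U-shaped clamp strap, 14 mm wide, lying on its side on the bench, about 85 mm by 81 mm. Origin on the bench at the centre of its bow's arc; the legs run 57 mm towards its -x, the bow ends 28 mm towards its +x.
- screw0: Bystander: thumb screw standing on its black head (18 mm in diameter, 8 mm high), shank up, 26 mm high in all. Origin under its centre.
- screw1: Bystander: the second thumb screw, like screw0.
- rail: Optical rail, fixed: 620 mm long, 46 mm wide (feet 70 mm), its top 30 mm above the bench. Origin on the bench under its middle; x along the rail from the laser towards the screen, z up. The white screen stands at x = 270 mm, up to 160 mm above the bench.
- vblock: Dark steel V-block on an aluminium carriage (70 x 82 x 16 mm), fixed on the rail. Origin on the rail's top (30 mm above the bench) under the block's middle; x along groove and rail, z up. Block 70 mm long, 40 mm wide, top 59.8 mm above origin: fingers on the 46 mm barrel pass 3 mm clear on either side. 90-degree groove, open upwards, 37.6 mm wide at the top; it bears on 25 mm at each end.
- seat (a point): Where the centre of the barrel comes when it is bedded: on the axis of the seated barrel, 73.5 mm above the origin of vblock (103.5 mm above the bench), at the middle of the block's length; x along the groove, z up.
- flank_a: The sloping face of the V-block on its -y side (two lands), ground smooth and slippery. Same origin and axes as vblock.
- flank_b: The sloping face of the V-block on its +y side (two lands), ground smooth and slippery. Same origin and axes as vblock.
- laser: Grey laser box on its carriage, fixed on the rail at the end away from the screen: 112 mm long (x), 60 mm wide, its flat top 101 mm above its origin. Origin at the rail's top under its middle; x along the beam towards the screen, z up. The aperture is in the middle of its +x face, at the height of the seated barrel's axis.
- toggle (a joint): Angle of the metal bat toggle on the laser box: +0.30 rad = on, leaning towards the screen (+x of laser); -0.30 rad = off, leaning away from the screen; 0 = upright. It springs over centre to one or the other detent; about 2 N at its tip moves it over.
- toggle_tip (a point): The tip of the toggle, 41 mm from its pivot along the lever; the lever is a steel bat 7 to 12 mm thick. z along the lever.
- toggle_pivot (a point): The toggle's pivot, 3 mm above the box's top, 104 mm above the origin of laser (134 mm above the bench); axes as laser. The lever swings about its y axis.
There are look-alikes about, which are no part of the job. Leave any orange or red look-alike of the lens alone.

How it is judged:
On the way, in this order (a step that is already met when the one before it is completed fails the run):
1. the toggle is over in its off detent (value of joint toggle below -0.2 rad), for 0.2 s.
2. the long barrel is lifted out of its trough in the fingers (height (world z) of lens above 0.065 m and contact force between the fingers and lens above 1 N and contact force between lens and rest_long below 0.1 N), for 0.2 s.
At the end, for the whole second after the job is handed in: Toggle off. Long barrel bedded in the V and still: centre within 12 mm of the block's middle along the groove, within 2.5 mm of the seated axis sideways and in height, in line within 0.04 rad. The robot holds it pressed: over 4 N on each sloping face (weight alone gives about 2), fingers on it (value of joint toggle below -0.2 rad and x of lens in the frame of seat between -0.012 and 0.012 m and y of lens in the frame of seat between -0.0025 and 0.0025 m and z of lens in the frame of seat between -0.0025 and 0.0025 m and angle between the x axis of lens and the x axis of seat, either way round below 0.04 rad and contact force between lens and flank_a above 4 N and contact force between lens and flank_b above 4 N and contact force between the fingers and lens above 2 N and linear speed of lens below 0.02 m/s); the arm keeps its last pose, push and grip.
It fails at once if the long barrel is moved while the laser is still on (value of joint toggle above -0.1 rad and distance of lens from where it was at the start of the episode above 0.03 m).
It fails at once if the barrel is slammed or pressed hard into the V (over 45 N on a face) (contact force between lens and flank_a above 45 N or contact force between lens and flank_b above 45 N).
It fails at once if the short barrel, the strap or a screw is disturbed (moved over 20 mm) (distance of any of short_lens, strap, screw0, screw1 from where it was at the start of the episode above 0.02 m).
It also fails if it takes over 48 s, if anything falls off the work surface, if the arm or the gripper's body presses on something with over 40 N, if the wrist force passes 120 N, or if a joint passes its speed limit or range.

## Working session

There is one attempt and no reset: what is moved stays moved. The work goes in short steps, Python scripts to look and compute and a tool call to move; the robot and the scene stay as the last step left them, time stands still between calls to the robot, and variables do not carry over. Pictures are saved under pics/ and viewed, and the job is handed in when it is done.

Besides the shell and the picture viewer there is one more tool, called after "Call:" by a JSON object that holds its "fn" and its "kwargs". step_arm: Moves the arm, as the interface text tells. Its arguments: {"type":"object","properties":{"series":{"type":"array"},"squeeze":{"type":"number"}},"required":["series"]}

```bash
mkdir -p pics; ls
cat > h.py <<'E'
import numpy as np, cv2
from scipy.spatial.transform import Rotation as R
from cell import observe, eyes, arm
def cam(n):
    p=eyes.camera_params(n); K=np.array(p["intrinsics"],float); d=np.array(p["distortion"],float)
    a=np.array(p["attitude"],float)
    if a.shape==(3,3): M=a
    elif a.size==3: M=R.from_rotvec(a).as_matrix()
    else: M=R.from_quat(a).as_matrix()
    return K,d,M,np.array(p["position"],float)
def ray(n,uv):
    K,d,M,t=cam(n); u=cv2.undistortPoints(np.array(uv,float).reshape(-1,1,2),K,d).reshape(-1,2)
    return t,(M@np.c_[u,np.ones(len(u))].T).T
def onz(n,uv,z):
    t,r=ray(n,uv); return t+r*((z-t[2])/r[:,2])[:,None]
def pts(n,uv,depth):
    uv=np.array(uv).reshape(-1,2); t,r=ray(n,uv); z=depth[uv[:,1].astype(int),uv[:,0].astype(int)]
    return t+r*z[:,None]
def proj(n,P):
    K,d,M,t=cam(n); Pc=(np.array(P).reshape(-1,3)-t)@M
    return cv2.projectPoints(Pc,np.zeros(3),np.zeros(3),K,d)[0].reshape(-1,2)
E
python3 - <<'E'
from h import *
for n in("scene","top"):
    im,d=eyes.get_image(n); cv2.imwrite(f"pics/{n}0.png",im[:,:,::-1]); np.save(f"{n}0.npy",d); np.save(f"{n}0i.npy",im)
    print(eyes.camera_params(n))
print(observe())
E
```

```text
pics
{'intrinsics': array([[424.29278931,   0.        , 279.18725116],
       [  0.        , 424.29278931, 214.41737751],
       [  0.        ,   0.        ,   1.        ]]), 'distortion': array([-0.03752263,  0.        ,  0.        ,  0.        ,  0.        ]), 'position': array([ 0.91965498, -0.48831609,  0.50088186]), 'attitude': array([-2.00867844, -0.81461065,  0.46924568])}
{'intrinsics': array([[458.08611832,   0.        , 275.86409817],
       [  0.        , 458.08611832, 212.0184879 ],
       [  0.        ,   0.        ,   1.        ]]), 'distortion': array([-0.13790087,  0.        ,  0.        ,  0.        ,  0.        ]), 'position': array([ 0.4367349 , -0.03753525,  0.97158369]), 'attitude': array([-2.1718711 ,  2.23482967, -0.09140741])}
{'clock': 0.1, 'joints': array([-1.41257753,  0.43513857,  0.02498869,  1.57401582, -0.01158103,
        1.13399409, -0.07508894]), 'dq': array([-0.00084874, -0.00155165,  0.00021534, -0.00196211,  0.00115879,
       -0.0001742 , -0.00013377]), 'joint_efforts': array([ 2.34606283e-03, -6.69124317e+01,  9.87325162e-01, -3.15145290e+01,
       -6.07272726e-02,  3.74454504e-02,  3.33996229e-05]), 'position': array([0.16112004, 0.60341761, 0.24002901]), 'ee_rot': array([-4.08628526e-01, -3.11487088e+00,  2.21618210e-03]), 'force': array([-0.48299297, -0.64382087, -0.21333179]), 'ft_torque': array([-0.04819848,  0.03839545, -0.03618188]), 'width': 0.9979141253565245}
```

View pics/scene0.png

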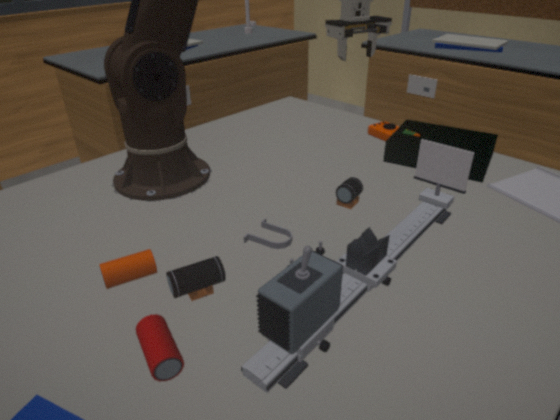

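View pics/top0.png

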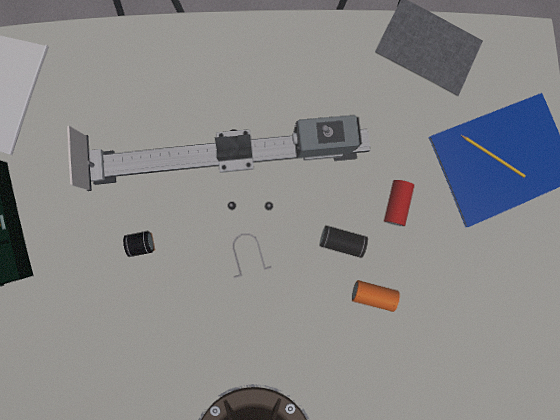

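Candidates for the lens, in top-image pixels:
- black long barrel (344,241), in its trough
- black short barrel (139,243)
- orange (376,296)
- red (399,203)

The long black one at (344,241), which is (196,277) in the scene view, fits the description. I'll check it in a close crop.

Run:
```python
from h import *
a=np.load("top0i.npy")[:,:,::-1]; s=np.load("scene0i.npy")[:,:,::-1]
def c(im,x,y,w,h,k): return cv2.resize(im[y:y+h,x:x+w],None,fx=k,fy=k,interpolation=cv2.INTER_CUBIC)
cv2.imwrite("pics/c1.png",np.hstack([c(a,295,205,100,75,4),c(s,155,245,100,75,4)]))
cv2.imwrite("pics/c2.png",np.vstack([c(a,205,105,180,75,4),c(s,240,220,180,75,4)]))
```

```text
(no output)
```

View pics/c1.png

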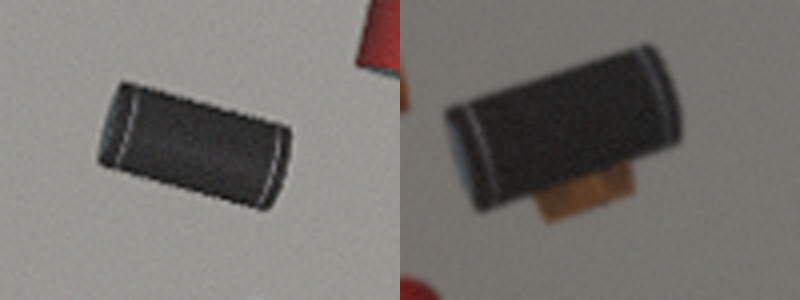

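View pics/c2.png

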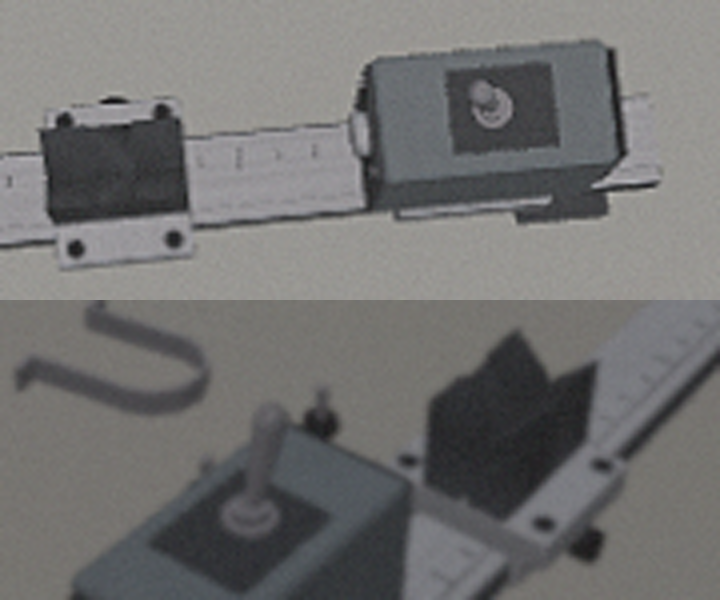

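The crops show a plain black barrel with rings at both ends and a wood trough under it, so it is the right one. In the top view the V-block is at about (234,146), and the toggle on the laser at about (327,130), leaning left towards the screen. Now I'll measure them.

Run:
```python
from h import *
im=np.load("top0i.npy"); d=np.load("top0.npy"); g=im.max(2)
# world pts map
vv,uu=np.mgrid[0:420,0:560]; P=pts("top",np.c_[uu.ravel(),vv.ravel()],d).reshape(420,560,3)
print("bench z",np.median(P[300:340,100:200,2]))
# lens
m=np.zeros((420,560),np.uint8); m[215:270,310:380]=(g[215:270,310:380]<95)
m=cv2.morphologyEx(m,cv2.MORPH_CLOSE,np.ones((5,5),np.uint8)); 
cs,_=cv2.findContours(m,0,1); c=max(cs,key=cv2.contourArea); print("lens rect",cv2.minAreaRect(c))
for z in(.0325,.04): 
    q=onz("top",c.reshape(-1,2),z)[:,:2].astype(np.float32); print(z,cv2.minAreaRect(q*1000))
L=P[m>0]; ok=(L[:,2]>.035)&(L[:,2]<.07); L=L[ok]; mu=L.mean(0); w,V=np.linalg.eigh(np.cov(L[:,:2].T)); ax=V[:,1]
pr=(L[:,:2]-mu[:2])@ax; lo,hi=np.percentile(pr,[.5,99.5]); print("depth lens",mu,lo,hi,"zmax",np.percentile(L[:,2],98),"ctr",mu[:2]+ax*(lo+hi)/2,"ang",np.degrees(np.arctan2(ax[1],ax[0])))
def top(z0,tol,box,extra=None):
    x,y,w,h=box; M=np.zeros((420,560),bool); M[y:y+h,x:x+w]=True
    M&=abs(P[:,:,2]-z0)<tol
    if extra is not None: M&=extra
    Q=P[M]; r=cv2.minAreaRect((Q[:,:2]*1000).astype(np.float32)); print(M.sum(),"medz",np.median(Q[:,2]),r); return M
print("laser top");top(.131,.004,(280,100,100,70))
print("v top");top(.0898,.004,(205,115,60,60))
print("v all");top(.078,.015,(205,115,60,60),g<110)
print("carriage");top(.046,.004,(205,115,60,70))
print("rail");M=top(.030,.004,(90,110,290,80),g>120)
Q=P[M]; 
vx,vy,x0,y0=cv2.fitLine((Q[:,:2]).astype(np.float32),cv2.DIST_HUBER,0,.001,.001).ravel();print("rail ang",np.degrees(np.arctan2(vy,vx)),x0,y0)
M=np.zeros((420,560),bool);M[105:165,300:360]=True;M&=P[:,:,2]>.150
print("toggle pts",M.sum(),P[M].mean(0),P[M].max(0),P[M].min(0))
# screws/strap/short
for n,b in dict(s0=(225,200,14,12),s1=(262,200,14,12),strap=(228,228,50,55)).items():
    x,y,w,h=b; mm=np.argwhere(g[y:y+h,x:x+w]<125)+[y,x]; q=onz("top",mm[:,::-1],.005); print(n,q.min(0),q.max(0))
```

```text
bench z 0.0004132109225040148
lens rect ((343.712890625, 241.23960876464844), (46.568939208984375, 21.647428512573242), 15.64224624633789)
0.0325 ((427.0825500488281, -199.63592529296875), (96.82093811035156, 44.676658630371094), 72.699951171875)
0.04 ((427.15966796875, -198.34133911132812), (96.04769134521484, 44.31989669799805), 72.69989776611328)
depth lens [ 0.42753266 -0.19644115  0.05108559] -0.046032211387213584 0.04489974790781095 zmax 0.05759197743198376 ctr [ 0.42736556 -0.19698216] ang 72.83601728207098
laser top
1794 medz 0.1313350199228806 ((633.1610107421875, -162.7105712890625), (61.045440673828125, 120.83480834960938), 3.8997154235839844)
v top
175 medz 0.08791172961967364 ((620.0393676757812, 20.149147033691406), (41.478816986083984, 67.41079711914062), 4.6222076416015625)
v all
768 medz 0.0802077331606964 ((619.7332153320312, 20.218488693237305), (41.61802291870117, 68.26219940185547), 4.1709303855896)
carriage
525 medz 0.04633987025203323 ((619.9046020507812, 20.111209869384766), (83.50627136230469, 68.6058578491211), 4.524860382080078)
rail
3323 medz 0.029813680699442013 ((611.2279052734375, 17.91455078125), (65.30499267578125, 562.0751342773438), 4.027052402496338)
rail ang -86.151024 0.6140445 0.09360029
toggle pts 58 [ 0.57418808 -0.11713774  0.40468875] [ 0.63676385 -0.03753525  0.97158369] [ 0.4367349  -0.15785559  0.1503567 ]
s0 [0.501814   0.02374859 0.005     ] [0.5188274  0.04081376 0.005     ]
s1 [ 0.49763892 -0.05448053  0.005     ] [ 0.51471331 -0.03738309  0.005     ]
strap [ 0.36060482 -0.04643829  0.005     ] [0.4485777  0.03036234 0.005     ]
```

Run:
```python
from h import *
im=np.load("top0i.npy"); s=np.load("scene0i.npy")
def c(im,x,y,w,h,k): return cv2.resize(im[y:y+h,x:x+w,::-1],None,fx=k,fy=k,interpolation=cv2.INTER_CUBIC)
cv2.imwrite("pics/c3.png",np.hstack([c(im,310,113,38,38,10),c(s,290,235,38,38,10)]))
ax=np.array([np.cos(np.radians(94.1)),np.sin(np.radians(94.1))])
def tri(a,b):
    (t1,r1),(t2,r2)=ray("top",[a]),ray("scene",[b]); r1=r1[0]/np.linalg.norm(r1);r2=r2[0]/np.linalg.norm(r2)
    k=np.linalg.lstsq(np.c_[r1,-r2],t2-t1,rcond=None)[0]; p,q=t1+k[0]*r1,t2+k[1]*r2; return (p+q)/2,np.linalg.norm(p-q)
print(tri((326,128),(306.8,247.5)))
print("tip z.172",onz("top",[(326,128)],.171)); print("base bushing z.134", onz("top",[(328.5,131.5)],.134), onz("scene",[(302.5,273.5)],.134))
```

```text
(array([ 0.63089425, -0.15146275,  0.17241741]), np.float64(0.0005060209503012172))
tip z.172 [[ 0.63105155 -0.15183701  0.171     ]]
base bushing z.134 [[ 0.63327107 -0.16154391  0.134     ]] [[ 0.63158091 -0.15928153  0.134     ]]
```

View pics/c3.png

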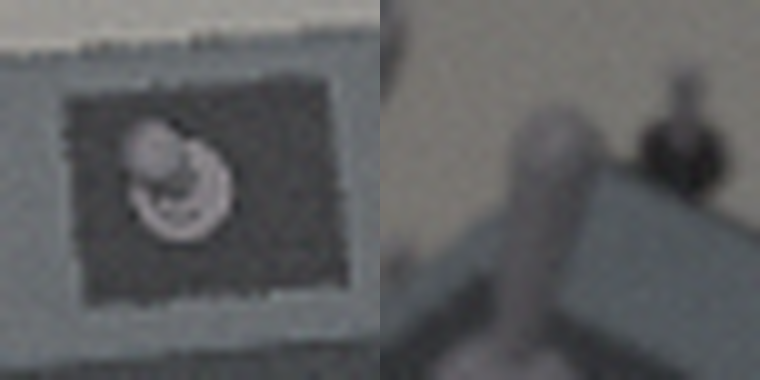

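The two views agree on the toggle tip at (0.631, −0.151, 0.172), which puts the pivot at about y = −0.162. I'll move in on its screen side with closed fingers.

Call:
{"fn": "step_arm", "kwargs": {"series": [[[0, 0.235, -0.36, 0.01, -36], [0, 0.235, -0.36, 0.01, -36], [0, 0.235, -0.36, 0.01, -36], [0, 0.235, -0.36, 0.01, -36], [0, 0.235, -0.36, 0.01, -36], [0, 0.235, -0.36, 0.01, -36], [0, 0.235, -0.36, 0.01, -36], [0, 0.235, -0.36, 0.01, -36], [0, 0.235, -0.36, 0.01, -36], [0, 0.47, -0.718, 0, -71], [0, 0.47, -0.718, 0, -71], [0, 0.47, -0.718, 0, -71], [0, 0.47, -0.718, 0, -71], [0, 0.47, -0.718, 0, -71], [0, 0.47, -0.718, 0, -71], [0, 0.47, -0.718, 0, -71], [0, 0.47, -0.718, 0, -71], [0, 0.47, -0.718, 0, -71], [0, 0.47, -0.718, 0, -71], [0, 0.47, -0.718, 0, -71]]]}}

```text
clock: 1.77
position: [0.6178, -0.0951, 0.24]
ee_rot: [-2.14, -2.298, 0.002]
force: [1.2, 1.0, 0.9]
width: 0.003
```

Call:
{"fn": "step_arm", "kwargs": {"series": [[[0, 0.013, -0.02, 0, 0], [0, 0.013, -0.02, 0, 0], [0, 0.013, -0.02, -0.035, 0], [0, 0.013, -0.02, -0.06, 0], [0, 0.013, -0.02, -0.073, 0], [0, 0.013, -0.02, -0.073, 0], [0, 0.013, -0.02, -0.073, 0]]]}}

```text
clock: 2.35
position: [0.6303, -0.1147, 0.1665]
ee_rot: [-2.139, -2.297, 0.004]
force: [-0.4, 0.4, 0.6]
width: 0.008
```

Run:
```python
from h import *
im,d=eyes.get_image("scene"); cv2.imwrite("pics/s1.png",cv2.resize(im[150:330,220:420,::-1],None,fx=3,fy=3))
print(observe()["position"])
```

```text
[ 0.63108843 -0.11499134  0.16764756]
```

View pics/s1.png

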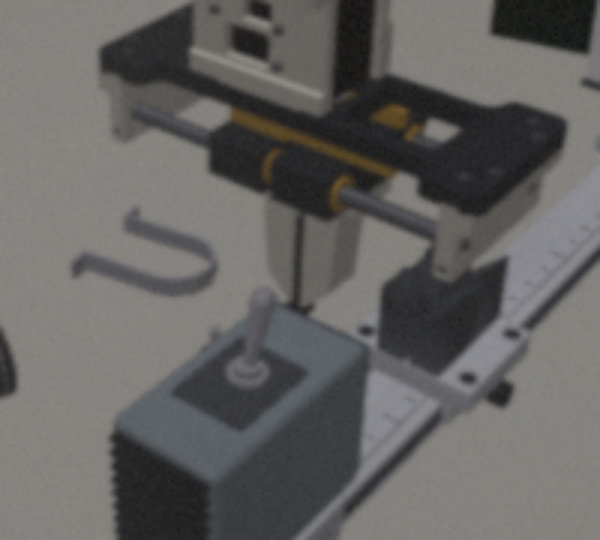

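The closed fingers stand behind the toggle on the screen side. In the crop the toggle tip is at about (262,297), still leaning towards the screen. Now the push.

Call:
{"fn": "step_arm", "kwargs": {"series": [[[0, 0, -0.01, 0, 0], [0, 0, -0.018, 0, 0], [0, 0, -0.024, 0, 0], [0, 0, -0.03, 0, 0], [0, 0, -0.034, 0, 0], [0, 0, -0.038, 0, 0], [0, 0, -0.041, 0, 0], [0, 0, -0.041, 0, 0], [0, 0, -0.041, 0, 0]]]}}

```text
clock: 3.15
position: [0.6314, -0.1518, 0.1677]
ee_rot: [-2.133, -2.299, -0.004]
force: [-1.3, 11.0, 7.0]
width: 0.004
```

Run:
```python
from h import *
im,d=eyes.get_image("scene"); cv2.imwrite("pics/s2.png",cv2.resize(im[150:330,220:420,::-1],None,fx=3,fy=3))
print(observe()["position"],observe()["force"])
```

```text
[ 0.6314025  -0.15180582  0.1677263 ] [-3.01799755 12.12518931  6.40742426]
```

View pics/s2.png

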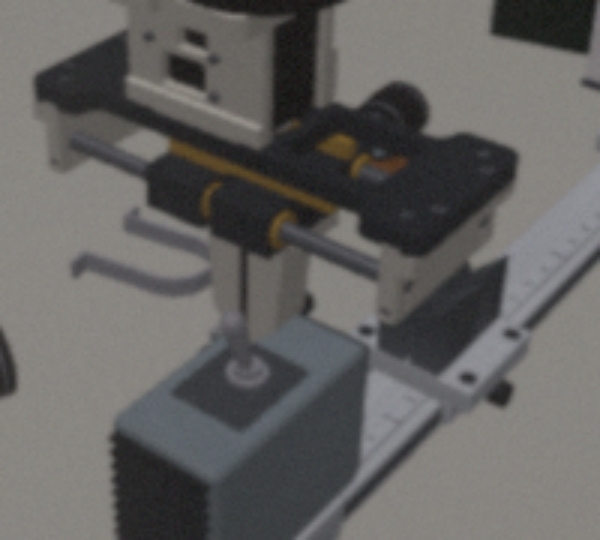

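The toggle has flipped: its tip at crop (233,320) now leans away from the screen, and it is resting on its stop with 11 N. I'll retreat, verify, and go above the long barrel.

Call:
{"fn": "step_arm", "kwargs": {"series": [[[0, 0, 0.015, 0, 0], [0, 0, 0.025, 0, 0], [0, 0, 0.025, 0.03, 0], [0, 0, 0.025, 0.06, 0], [0.075, -0.04, 0.01, 0.07, -5], [0.075, -0.08, -0.005, 0.07, -10], [0.075, -0.12, -0.02, 0.07, -15], [0.075, -0.16, -0.035, 0.04, -21.3], [0.075, -0.204, -0.045, 0.0, -21.3], [0.075, -0.204, -0.045, -0.04, -21.3], [0.075, -0.204, -0.045, -0.06, -21.3], [0.075, -0.204, -0.045, -0.06, -21.3], [0.075, -0.204, -0.045, -0.06, -21.3], [0.075, -0.204, -0.045, -0.06, -21.3]]]}}

```text
clock: 4.37
position: [0.4289, -0.1974, 0.1092]
ee_rot: [-2.523, -1.866, -0.006]
force: [0.2, 0.4, 0.4]
width: 0.68
```

Run:
```python
from h import *
o=observe(); print(o["position"],o["force"],o["width"],R.from_rotvec(o["ee_rot"]).as_matrix().round(3))
a,_=eyes.get_image("scene");b,_=eyes.get_image("top"); cv2.imwrite("pics/s3.png",np.hstack([cv2.resize(a[140:340,120:340,::-1],(396,360)),cv2.resize(b[90:290,230:450,::-1],(396,360))]))
```

```text
[ 0.42894651 -0.19737086  0.1091502 ] [0.22512786 0.43378031 0.433715  ] 0.6802698805507507 [[ 0.293  0.956  0.001]
 [ 0.956 -0.293  0.005]
 [ 0.005 -0.    -1.   ]]
```

View pics/s3.png

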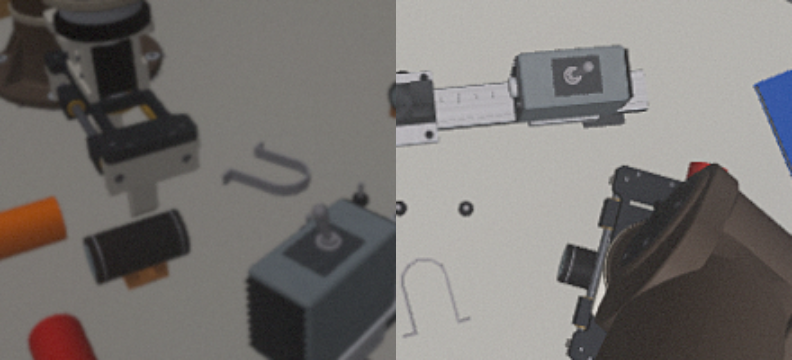

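Both views show the toggle off; its tip in the top crop is at (588,66), on the side away from the screen. The barrel hasn't moved. Descending to grasp it.

Call:
{"fn": "step_arm", "kwargs": {"series": [[[0.075, -0.0015, 0, 0, 0], [0.075, -0.0015, 0, 0, 0], [0.075, -0.0015, 0, -0.03, 0], [0.075, -0.0015, 0, -0.055, 0], [0.075, -0.0015, 0, -0.072, 0], [0.075, -0.0015, 0, -0.0815, 0], [0.075, -0.0015, 0, -0.0815, 0], [0.075, -0.0015, 0, -0.0815, 0]]]}}

```text
clock: 5.13
position: [0.4286, -0.1975, 0.0286]
ee_rot: [-2.524, -1.868, -0.009]
force: [-0.0, -0.3, -0.0]
width: 0.817
```

Call:
{"fn": "step_arm", "kwargs": {"series": [[[0.035, 0, 0, 0, 0], [0.035, 0, 0, 0, 0], [0.035, 0, 0, 0, 0], [0.035, 0, 0, 0, 0], [0.035, 0, 0, 0, 0], [0.035, 0, 0, 0, 0], [0.035, 0, 0, 0, 0], [0.035, 0, 0, 0, 0]]], "squeeze": 40}}

```text
clock: 5.8
position: [0.4271, -0.1969, 0.0288]
ee_rot: [-2.522, -1.866, -0.008]
force: [-4.9, 1.4, 9.1]
width: 0.492
```

Call:
{"fn": "step_arm", "kwargs": {"series": [[[0.035, 0, 0, 0.015, 0], [0.035, 0, 0, 0.03, 0], [0.035, 0, 0, 0.05, 0], [0.035, 0, 0, 0.08, 0], [0.035, 0, 0, 0.11, 0], [0.035, 0, 0, 0.14, 0], [0.035, 0, 0, 0.14, 0], [0.035, 0, 0, 0.14, 0]]]}}

```text
clock: 6.47
position: [0.428, -0.1969, 0.1699]
ee_rot: [-2.523, -1.868, -0.012]
force: [0.2, 0.2, -3.4]
width: 0.493
```

Run:
```python
from h import *
o=observe(); print(o["position"],o["force"],o["width"])
a,_=eyes.get_image("scene"); cv2.imwrite("pics/s4.png",cv2.resize(a[100:340,100:400,::-1],(750,600)))
```

```text
[ 0.42798872 -0.19687741  0.16988627] [ 0.21170551  0.23255791 -3.43677407] 0.49302850031940043
```

View pics/s4.png

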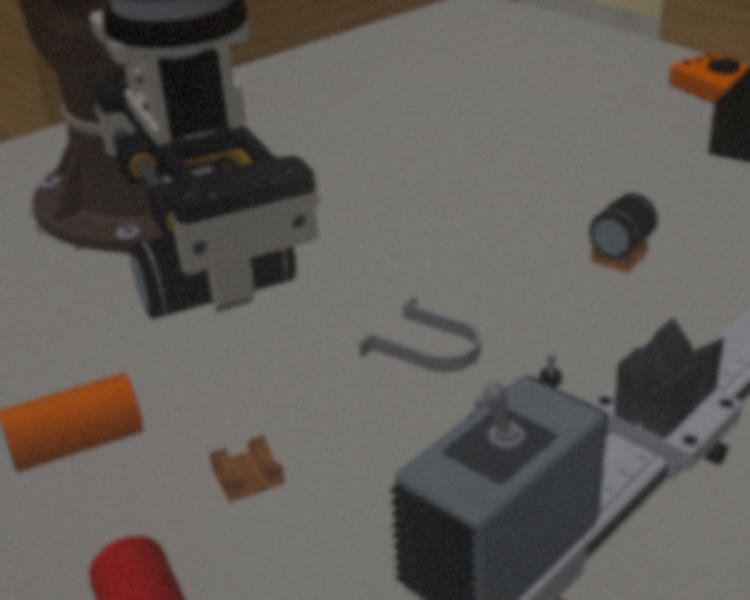

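The barrel is lifted and level in the fingers, and the trough at (247,468) is empty. Carrying it over the V-block.

Call:
{"fn": "step_arm", "kwargs": {"series": [[[0.035, 0.025, 0.027, 0, 3], [0.035, 0.05, 0.055, 0, 6], [0.035, 0.075, 0.083, 0, 9], [0.035, 0.1, 0.112, 0, 12], [0.035, 0.125, 0.14, 0, 15], [0.035, 0.15, 0.168, 0, 18], [0.035, 0.175, 0.196, 0, 21.3], [0.035, 0.192, 0.217, 0, 21.3], [0.035, 0.192, 0.217, 0, 21.3], [0.035, 0.192, 0.217, 0, 21.3], [0.035, 0.192, 0.217, -0.02, 21.3], [0.035, 0.192, 0.217, -0.035, 21.3], [0.035, 0.192, 0.217, -0.035, 21.3], [0.035, 0.192, 0.217, -0.035, 21.3]]]}}

```text
clock: 7.68
position: [0.6175, 0.0193, 0.1323]
ee_rot: [-2.133, -2.297, -0.003]
force: [0.4, -0.9, -1.8]
width: 0.495
```

Run:
```python
from h import *
o=observe(); print(o["position"],o["force"],o["width"],R.from_rotvec(o["ee_rot"]).as_matrix().round(4))
a,_=eyes.get_image("scene");b,_=eyes.get_image("top")
np.save("b5.npy",b);np.save("a5.npy",a)
cv2.imwrite("pics/s5.png",np.hstack([cv2.resize(a[160:310,280:450,::-1],(425,375)),cv2.resize(b[90:210,180:330,::-1],(375,375))]))
```

```text
[0.61745197 0.01932234 0.13231719] [ 0.36277554 -0.8548268  -1.81813221] 0.49524961039588616 [[-0.074   0.9973 -0.0042]
 [ 0.9972  0.074   0.0066]
 [ 0.0069 -0.0037 -1.    ]]
```

View pics/s5.png

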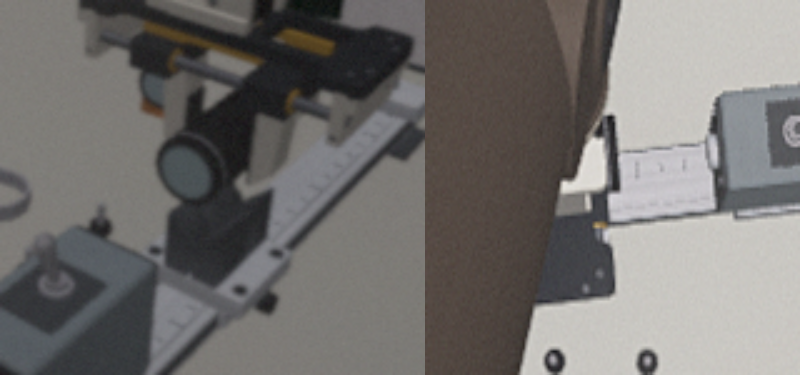

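Run:
```python
from h import *
d=np.load("scene0.npy"); a0=np.load("scene0i.npy")
vv,uu=np.mgrid[0:420,0:560]; P=pts("scene",np.c_[uu.ravel(),vv.ravel()],d).reshape(420,560,3)
th=np.radians(94.1); X=np.array([np.cos(th),np.sin(th)]); Y=np.array([-X[1],X[0]]); c=np.array([.6198,.0202])
M=np.zeros((420,560),bool); M[220:280,335:400]=True; M&=(P[:,:,2]>.082)&(P[:,:,2]<.095)
q=(P[M][:,:2]-c)@np.c_[X,Y]; print("scene V lateral",np.percentile(q[:,1],[1,5,50,95,99]),"along",np.percentile(q[:,0],[1,99]))
a,d=eyes.get_image("scene"); P=pts("scene",np.c_[uu.ravel(),vv.ravel()],d).reshape(420,560,3)
# glass disc
h=a[210:250,335:385].astype(int); print(h[17,22],h[5,5])
M=np.zeros((420,560),bool); M[205:250,330:385]=True; M&=(P[:,:,2]>.11)&(P[:,:,2]<.165)
Q=P[M]; q=(Q[:,:2]-c)@np.c_[X,Y]; z=Q[:,2]
f=q[:,0]<np.percentile(q[:,0],3)+.004
print("end face along",np.median(q[f,0]),"lat",np.percentile(q[f,1],[1,50,99]),"z",np.percentile(z[f],[1,50,99]),f.sum())
o=observe(); print("tcp rel",(o["position"][:2]-c)@np.c_[X,Y],o["position"],o["clock"])
```

```text
scene V lateral [-0.01868734 -0.01814312  0.01437938  0.02039683  0.02113211] along [-0.03509061  0.03481849]
[76 83 87] [127 124 121]
end face along -0.04674675111145191 lat [-0.02029598  0.00034786  0.02280408] z [0.11669853 0.13896715 0.15943073] 530
tcp rel [-0.00025987  0.00044872] [0.619371   0.01990871 0.13442327] 7.8333
```

The lens is centred over the V to about 1 mm. Lowering it slowly.

Call:
{"fn": "step_arm", "kwargs": {"series": [[[0.035, 0, 0, -0.006, 0], [0.035, 0, 0, -0.012, 0], [0.035, 0, 0, -0.017, 0], [0.035, 0, 0, -0.022, 0], [0.035, 0, 0, -0.026, 0], [0.035, 0, 0, -0.029, 0], [0.035, 0, 0, -0.031, 0], [0.035, 0, 0, -0.032, 0], [0.035, 0, 0, -0.032, 0], [0.035, 0, 0, -0.032, 0], [0.035, 0, 0, -0.032, 0]]]}}

```text
clock: 8.75
position: [0.6195, 0.0199, 0.1027]
ee_rot: [-2.134, -2.3, -0.009]
force: [-0.3, -0.1, -3.2]
width: 0.494
```

Call:
{"fn": "step_arm", "kwargs": {"series": [[[0.035, 0, 0, -0.001, 0], [0.035, 0, 0, -0.0015, 0], [0.035, 0, 0, -0.002, 0], [0.035, 0, 0, -0.0025, 0], [0.035, 0, 0, -0.003, 0], [0.035, 0, 0, -0.003, 0], [0.035, 0, 0, -0.003, 0], [0.035, 0, 0, -0.003, 0]]]}}

```text
clock: 9.42
position: [0.6198, 0.0199, 0.0999]
ee_rot: [-2.134, -2.3, -0.01]
force: [-1.1, 0.3, 3.0]
width: 0.492
```

Call:
{"fn": "step_arm", "kwargs": {"series": [[[0.035, 0, 0, -0.0005, 0], [0.035, 0, 0, -0.001, 0], [0.035, 0, 0, -0.001, 0], [0.035, 0, 0, -0.001, 0], [0.035, 0, 0, -0.001, 0], [0.035, 0, 0, -0.001, 0], [0.035, 0, 0, -0.001, 0]]]}}

```text
clock: 10.0
position: [0.6198, 0.0199, 0.0998]
ee_rot: [-2.134, -2.3, -0.011]
force: [-4.2, 1.3, 11.4]
width: 0.492
```

Both faces are bearing, but the sideways force is −4 N, so the load is uneven. I'll nudge it slightly towards −x, keeping the press.

Call:
{"fn": "step_arm", "kwargs": {"series": [[[0.035, -0.0003, 0, -0.001, 0], [0.035, -0.0005, 0, -0.001, 0], [0.035, -0.0005, 0, -0.001, 0], [0.035, -0.0005, 0, -0.001, 0], [0.035, -0.0005, 0, -0.001, 0], [0.035, -0.0005, 0, -0.001, 0]]]}}

```text
clock: 10.5
position: [0.6198, 0.0199, 0.0999]
ee_rot: [-2.134, -2.3, -0.013]
force: [-3.1, 0.9, 10.4]
width: 0.491
```

Run:
```python
from h import *
for i in range(3):
    a,d=eyes.get_image("scene"); o=observe(); print(o["clock"],o["position"].round(5),o["force"].round(2),o["ft_torque"].round(2))
cv2.imwrite("pics/s6.png",cv2.resize(a[160:310,270:450,::-1],(720,600)))
```

```text
10.55 [0.6198  0.01987 0.09986] [-1.83  0.38  9.87] [0.01 0.64 0.04]
10.6 [0.61979 0.01984 0.09986] [-2.15  0.13  8.97] [-0.01  0.73  0.05]
10.65 [0.61981 0.01992 0.09987] [-2.94  0.84  9.68] [-0.03  0.67  0.07]
```

View pics/s6.png

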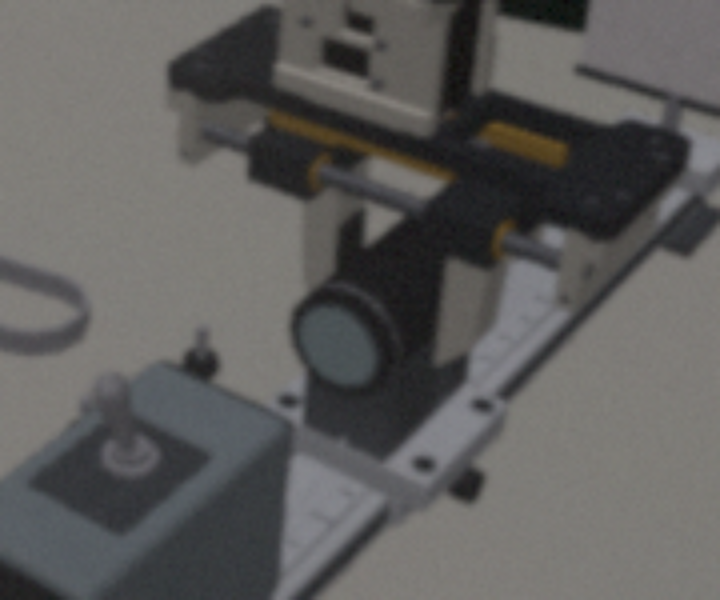

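The barrel sits in the V: its end disc at (340,345) is centred over the groove, and the toggle is still off. One last numeric check before handing in.

Run:
```python
from h import *
vv,uu=np.mgrid[0:420,0:560]
a,d=eyes.get_image("scene"); P=pts("scene",np.c_[uu.ravel(),vv.ravel()],d).reshape(420,560,3)
th=np.radians(94.1); X=np.array([np.cos(th),np.sin(th)]); Y=np.array([-X[1],X[0]]); c=np.array([.6198,.0202])
M=np.zeros((420,560),bool); M[225:265,338:375]=True; M&=(P[:,:,2]>.092)&(P[:,:,2]<.135)
Q=P[M]; q=(Q[:,:2]-c)@np.c_[X,Y]; z=Q[:,2]; f=q[:,0]<np.percentile(q[:,0],3)+.004
print("end along",np.median(q[f,0]),"lat",np.percentile(q[f,1],[1,99]).mean(),"ztop",np.percentile(z[f],99))
E_=q[f]; A=np.c_[E_[:,1],z[f],np.ones(f.sum())]; print("face slope lat,z",np.linalg.lstsq(A,E_[:,0],rcond=None)[0][:2])
o=observe(); print(o["clock"],o["position"].round(4),o["force"].round(1),o["width"],R.from_rotvec(o["ee_rot"]).as_matrix().round(3))
for i in range(3):
    eyes.get_image("top"); print(observe()["force"].round(1))
```

```text
end along -0.04663648609542189 lat 0.0005565988098308779 ztop 0.12776193529993649
face slope lat,z [ 0.15521404 -0.22666662]
10.7 [0.6198 0.0199 0.0999] [-2.5  1.   9.3] 0.4888201977788109 [[-0.075  0.997  0.003]
 [ 0.997  0.075  0.008]
 [ 0.008  0.004 -1.   ]]
[-2.8  0.7  8.8]
[-3.   0.1 10.2]
[-2.5  1.3 10.4]
```

```bash
python3 -c "
from h import *
print(observe()['force'],observe()['clock']); print(arm.sign_off())"
```

```text
[-2.45367272  1.32051834 10.35119981] 10.85
the job is handed in; nothing more can be done
None
```

The laser is off, and the long barrel is bedded in the V-block with the arm still holding it there. I handed the job in at 10.85 s; it reports no verdict.

I flipped the toggle away from the screen with closed fingers, and pictures from both cameras showed it over. I then lifted the long black barrel out of its trough, carried it over the V-block in line with the groove and lowered it in. I didn't touch the short barrel, strap or screws, but I made no separate measurement of them at the end.

**Last checks:**
- **Press:** about 10 N downward, steady between 9 and 10.5 N.
- **Load on the faces:** a sideways force of about −2.5 N means the two faces are not evenly loaded. I estimate 10–11 N on one and about 7 N on the other, both above the 4 N needed.
- **Position:** the barrel's axis is about 103.6 mm above the bench, where 103.5 mm is seated. It is about 0.5 mm off sideways and under 2 mm off centre along the groove.
- **Alignment:** the tool is in line with the groove to about 0.2°. A rough depth fit of the barrel's end face suggested a larger tilt, which I put down to noise from the few pixels and the glass. The tool's angle and the seated height don't support that tilt.

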